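# Set the flip stop and load a slat in the drilling jig

## Robot

A 6-joint arm with a two-finger parallel gripper is mounted at the origin on the work surface. World frame = base frame: x ahead of the robot, y to its left, z up, the work surface at z = 0. Lengths are in m, angles in rad, forces in N, time in s.
With the tool pointing down it reaches from about 0.375 to 0.9 m from the base axis. Payload 3.1 kg.
Tool frame: the origin (TCP) lies between the finger pads; the fingertips stand 25 mm ahead of it and the grasp point (between the pads) lies 6 mm ahead of it; x points along the fingers, y is the direction in which the jaws open and shut, and the axes are right-handed (so a half turn about x gives the same grasp; the last joint's range is limited). The gripper opens to 85 mm and grips with 20 to 120 N. Pads are 22 mm wide; open, the fingers measure 114 mm over their backs; the gripper's body (76 mm by 85 mm) begins 54 mm behind the grasp point. The pads swing forward as they close: fully open they stand 13 mm farther back than shut.
Start: joints at [-0.178, 0.527, 1.433, -0, 1.181, -0.178], TCP at [0.625, 0, 0.256] pointing down, gripper open.
Joint ranges: [-3.08, 3.08], [-0.75, 2.2], [0.22, 2.44], [-1.43, 4.57], [0, 2.65], [-2.85, 2.85]. Speed limits (rad/s): [2.79, 2.79, 3.14, 3.14, 3.14, 3.14].

## Interface

Orientations are given as a unit quaternion [x, y, z, w].
In Python, from station import manip, viewer, workorder gives the robot as it stands.
- The arm moves only by the shell command python3 -m crank 'ROWS' [FORCE]. ROWS is JSON, one flat list of numbers, 5 for each row, row after row: the opening, from 0 (shut) to 1 (fully open), then the shift along the world's x, y, z in mm, then the turn about the world's z in rad. A call has 1 to 10 rows; each row is the pose to reach, as a shift and turn from the pose commanded when the call began; what a row does not reach only later rows make up. A row lasts 1/8 s, in which the tool goes at most 62.5 mm and 10.7 degrees, less where a joint would pass 70% of its speed; a pose out of reach is approached as far as the arm can. A call with a gripper value outside its range is refused whole. The fingers move at their own pace and stop on an object; FORCE is the grip in N (left out, the last holds). Time passes only in rows, so rows that repeat a pose let the fingers close. It gives the time, the measured TCP pose, the force and the opening at its end, in the units of the state.
- manip.sense(): the state, without advancing time (a new reading comes with each control period).
- viewer.snapshot(name): name is "scene" or "side" or "wrist"; returns a dict with "img" (384x512x3 uint8, red, green, blue), "range_z" (384x512 float32, m along the optical axis (not along the pixel's ray), 0 where there is no reading), "fx", "fy", "cx", "cy" (pixels), "origin" and "attitude" of the camera in the world. Camera axes: x right, y down, z forward; pixel columns grow to the right and rows downward; lengths in m; the calibration is good to about 2 mm. A picture is of the moment at which its call begins.
- workorder.sign_off(): hands the job in, once; it reports no verdict.
The state is a dict: "t": time; "q": joint angles; "qd": joint speeds; "tau": joint torques, N m; "tcp_pos": TCP position; "tool_rot": TCP orientation; "force": force on the tool from outside, world axes, zero at the start; "ft_torque": the same for the moment, N m; "finger_gap": opening from 0.0 (shut) to 1.0 (fully open).
Only numpy, scipy, OpenCV 4.12 (cv2) and the standard library are available. Lean on these libraries where they do the work, as an engineer would, in place of code of your own. Each camera call takes 0.05 s, during which the arm holds its last target.

## Task

Get the long slat ready for drilling: first flip the jig's hinged stop fully down across the channel, then take the longer of the two slats from the rack, lay it flat in the jig's channel and slide it under the bridge until its end is right up against the stop. Leave the stop down and let go of the slat; leave the short slat in the rack and everything else on the table where it is.

Things in the scene. Friction and masses are not known exactly. Their poses are not given: they have to be found in the camera images.
- jig: Drilling jig fixed on the table; place and yaw vary. Origin on the table top under the channel's centre line (x = 0), z up, +y along the channel to the stop, +x to the hinge side, away from the robot. Plywood bed x -57 to 73, y -165 to 150, top z 10 mm. When down, the stop's face meets stock at y 105, so the long slat in place has its middle at (0, 25, 22) mm.
- channel_mouth (a point): On the bed, centre line, at the open end of the channel: jig (0, -160, 10) mm, jig axes. Two aluminium side strips 10 mm wide, tops at z 18 mm, bound the channel: 79 mm apart here, narrowing evenly to 58 mm at jig y 0, then 58 mm to the far end. It is open from above for jig y below 40.
- bridge (a point): Middle of the top of the dark steel bridge over the channel, jig (0, 65, 54) mm. It covers jig y 40 to 90, underside at z 42 (a flat slat's top is at z 34), legs at jig x -50 to -40 and 40 to 50; a drill bushing 22 mm wide stands on it up to z 60.
- flip_stop (a joint): Hinge of the steel flip stop, rad. 0 = parked: arm up, leaning 20 degrees past upright away from the channel (to jig +x); 0.35 = upright; 1.92 (limit) = fully down, arm level across the channel. Starts at 0 to 0.3. Friction 0.03 N m; the arm (0.12 kg) stays where left near upright and drops by itself when well past it.
- stop_hinge (a point): Point on the flip stop's hinge axis, jig (58, 110, 52) mm; the axis is parallel to jig y. Two brackets, jig x 51 to 69, y 97 to 123, reach up to z 62 mm.
- stop_bar (a point): Middle of the round bar (14 mm thick, 36 mm long, parallel to jig y) at the end of the stop's arm, 100 mm from the hinge axis; at jig (-42, 110, 52) mm when down. The arm is 10 mm wide (jig y), 14 mm thick; a 50 mm long, 10 mm thick blade stands out under it (to the robot when parked) and blocks the channel down to z 13 mm when down.
- rack: Low wooden rack fixed on the table; place and yaw vary. Origin at the centre of its underside, z up. Base 110 x 150 x 6 mm; two slots along x at y -40 and 40, 28 mm wide, between posts at x -42 and 42 (10 mm long in x, tops at z 32); fingers fit between the posts. The table is clear around world (0.50, -0.16) m, 170 mm in y, 200 mm in x.
- slat: The long slat, bare wood, 160 x 24 x 50 mm (its own x, y, z), 0.13 kg within 30 percent. Origin at the centre of its 160 x 24 underside as it stands on edge in either slot of the rack, underside at z 6 mm and top at z 56 mm. It can stand on edge by itself on the table. Lying flat, its own y axis is vertical (up or down) and it is 24 mm high and 50 mm wide.
- slat_center (a point): Middle of the long slat, with the slat's axes (25 mm along z from its origin).
- short_slat: The other slat, 110 x 24 x 50 mm, same wood, on edge in the other slot of the rack; it stays there. Origin as for the long slat.
- tin: Open paint tin, 93 mm wide, 78 mm tall, bystander; origin under its centre.
- saucer: White plate, 150 mm wide, 18 mm tall, bystander.
- brush: Brush lying on the table behind the jig, bystander.
- sanding_block: Cork sanding block 60 x 100 x 30 mm between the jig and the robot, bystander; origin under its centre.
- brush_pot: White pot with brushes, 80 mm wide, 185 mm tall, bystander; origin under its centre.
- jar: Glass jar, 68 mm wide, 90 mm tall, bystander; origin under its centre.
Not all that is in view belongs to the job. Leave any pink look-alike of the slat alone.

How it is judged:
By the outcome, as a careful person would: the job done as asked, in the order asked, and still so for the second after the job is handed in, with the robot touching nothing.
It also fails if it takes over 72 s, if anything falls off the work surface, if the arm or the gripper's body presses on something with over 40 N, if the wrist force passes 120 N, or if a joint passes its speed limit or range.

## Working session

There is one attempt and no reset: what is moved stays moved. The work goes in short steps, Python scripts to look and compute and a shell command to move; the robot and the scene stay as the last step left them, time stands still between calls to the robot, and variables do not carry over. Pictures are saved under pics/ and viewed, and the job is handed in when it is done.

```bash
ls; mkdir -p pics; cat > h.py <<'E'
import numpy as np, cv2
from station import manip, viewer, workorder
from scipy.spatial.transform import Rotation as R
def snap(n,out=None):
    s=viewer.snapshot(n)
    if out: cv2.imwrite('pics/'+out+'.png',cv2.cvtColor(s['img'],cv2.COLOR_RGB2BGR))
    return s
def rot(s):
    a=np.array(s['attitude'])
    return a if a.shape==(3,3) else R.from_quat(a).as_matrix()
def cloud(s):
    z=s['range_z'];v,u=np.mgrid[:z.shape[0],:z.shape[1]]
    p=np.stack([(u-s['cx'])/s['fx']*z,(v-s['cy'])/s['fy']*z,z],-1)
    w=p@rot(s).T+np.array(s['origin']); w[z==0]=np.nan
    return w
def ray(s,u,v,h):
    d=rot(s)@np.array([(u-s['cx'])/s['fx'],(v-s['cy'])/s['fy'],1]);o=np.array(s['origin'])
    return o+d*(h-o[2])/d[2]
E
python3 - <<'E'
from h import *
for n in ['scene','side','wrist']:
    s=snap(n,n+'0'); print(n,s['origin'],s['attitude'],s['fx'])
    np.save('pics/%s0.npy'%n,cloud(s))
print(manip.sense())
E
```

```text
pics
scene [ 1.27530345 -0.85400858  1.27321057] [ 0.86047363  0.36529466 -0.13844997 -0.32707271] 448.9255055203466
side [ 0.16746857 -1.12948042  0.90633842] [ 0.88359444 -0.1389173   0.0762184  -0.44062864] 364.0608004927473
wrist [0.62468626 0.07208999 0.37240461] [ 9.90029796e-01 -7.39687315e-04 -5.60914872e-04  1.40855039e-01] 302.4084307874801
{'t': 0.15, 'q': array([-1.78513919e-01,  5.28246648e-01,  1.43359490e+00,  4.03092078e-05,
        1.18143201e+00, -1.78497933e-01]), 'qd': array([ 0.00056023, -0.00167576, -0.00315364, -0.00045321, -0.00066987,
       -0.00051024]), 'tau': array([ 1.17890530e-03, -4.42742836e+01, -1.78276026e+01, -2.15643640e-04,
        5.61750654e-03, -9.84718270e-06]), 'tcp_pos': array([6.24493939e-01, 1.22371376e-04, 2.55566236e-01]), 'tool_rot': array([ 0.49967955,  0.50048768, -0.50033576,  0.49949631]), 'force': array([-0.76561901, -0.79438697,  0.0467469 ]), 'ft_torque': array([-0.03322776,  0.04024588,  0.00881644]), 'finger_gap': 1.0007847313250893}
```

View pics/scene0.png

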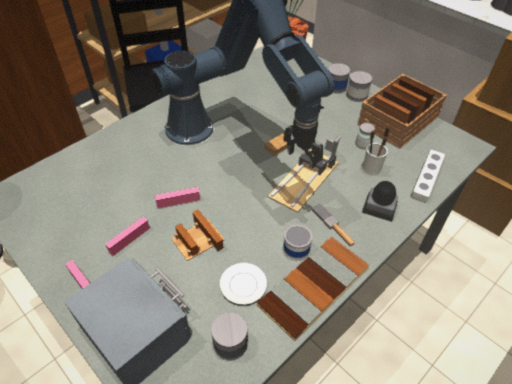

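View pics/side0.png

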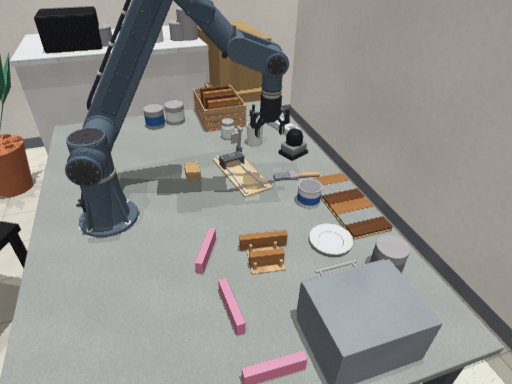

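View pics/wrist0.png

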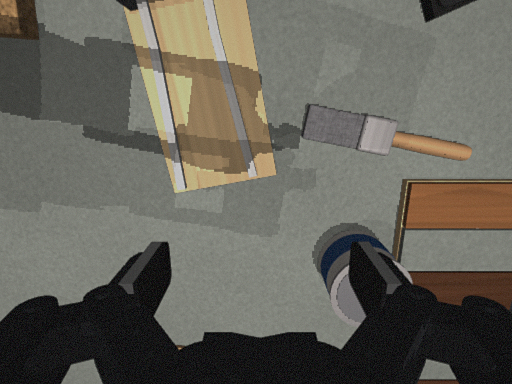

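```bash
python3 - <<'E'
import cv2
a=cv2.imread('pics/scene0.png');b=cv2.imread('pics/side0.png')
c=[cv2.resize(x,(400,300),interpolation=cv2.INTER_CUBIC) for x in (a[115:220,250:390],a[195:270,150:250],b[115:205,180:300],b[220:280,225:305])]
cv2.imwrite('pics/crops0.png',cv2.vconcat([cv2.hconcat(c[:2]),cv2.hconcat(c[2:])]))
E
```

```text
(no output)
```

View pics/crops0.png

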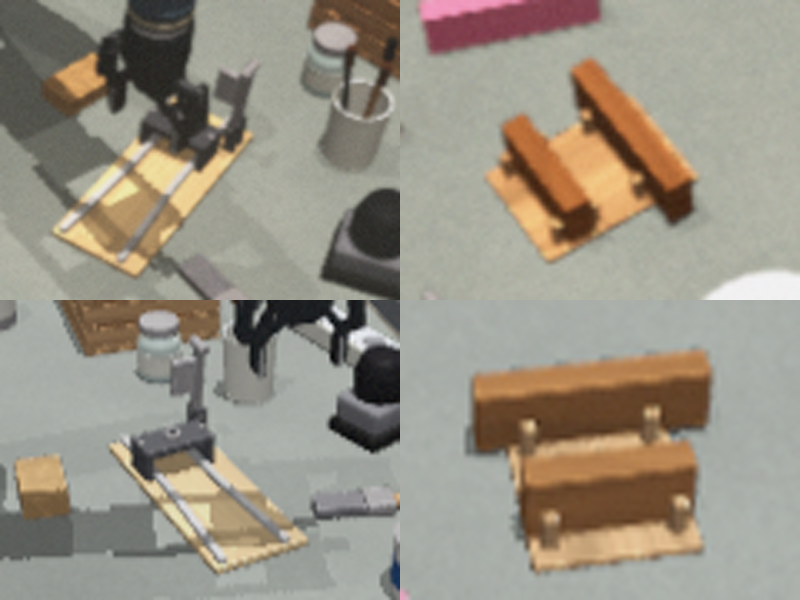

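```bash
python3 - <<'E'
from h import *
for n in ['scene','side','wrist']:
    s=snap(n); w=cloud(s); im=s['img']; hsv=cv2.cvtColor(im,cv2.COLOR_RGB2HSV)
    x,y,z=w[...,0],w[...,1],w[...,2]
    # bed
    m=(np.abs(z-.01)<.005)&(hsv[...,1]>70)&(hsv[...,0]<30)&(x>.45)&(x<.85)&(y>0)&(y<.5)
    m=m.astype(np.uint8); k,l,st,_=cv2.connectedComponentsWithStats(m)
    for i in range(1,k):
        if st[i,4]>150:
            p=w[l==i][:,:2]; print(n,'bed',cv2.minAreaRect((p*1000).astype(np.float32)),st[i])
    # slat tops in rack region
    m=(np.abs(z-.056)<.005)&(x>.3)&(x<.8)&(y<-.03)&(y>-.4)&(hsv[...,0]<25)&(hsv[...,1]>70)
    k,l,st,_=cv2.connectedComponentsWithStats(m.astype(np.uint8))
    for i in range(1,k):
        if st[i,4]>25:
            p=w[l==i]; print(n,'slat',cv2.minAreaRect((p[:,:2]*1000).astype(np.float32)),st[i],p[:,2].mean(), im[l==i].mean(0))
E
```

```text
scene bed ((598.937255859375, 142.82742309570312), (36.40416717529297, 290.5992736816406), 10.786506652832031) [295 161  43  48 362]
scene bed ((545.3289184570312, 97.5799560546875), (70.84806823730469, 210.6947784423828), 12.071277618408203) [278 164  40  39 525]
scene slat ((496.8568115234375, -315.9985046386719), (25.97811508178711, 161.5699462890625), 81.24751281738281) [193 210  30  34 267] 0.055627964636590366 [173.48689139 104.35205993  56.37453184]
scene slat ((479.72906494140625, -388.378173828125), (23.068750381469727, 109.48563385009766), 89.83218383789062) [175 224  22  23 134] 0.05516659037018812 [182.12686567 109.41791045  58.52238806]
side bed ((559.8401489257812, 74.88948059082031), (65.2104721069336, 154.55726623535156), 6.126683235168457) [235 168  26  21 204]
side slat ((493.8593444824219, -314.47760009765625), (29.129291534423828, 157.0113983154297), 81.29782104492188) [240 230  47  11 265] 0.05567833282674912 [175.73962264 126.58867925  81.53962264]
side slat ((476.9583435058594, -390.2516174316406), (24.551769256591797, 108.2922592163086), 85.24359130859375) [249 248  34  10 163] 0.05615418867717972 [182.28220859 132.17177914  84.72392638]
wrist bed ((556.2317504882812, 88.99092102050781), (75.74142456054688, 189.0278778076172), 7.506577014923096) [ 148    0   97  166 9019]
wrist bed ((608.9076538085938, 89.09992980957031), (33.77269744873047, 186.0367889404297), 10.503297805786133) [ 213    0   61  166 4446]
wrist bed ((497.8426513671875, 111.30802917480469), (15.323298454284668, 124.26689910888672), 10.570948600769043) [123   6  34 119 892]
wrist bed ((511.123046875, 21.301963806152344), (8.514334678649902, 43.69902801513672), 10.160797119140625) [157 130  15  36 218]
```

```bash
python3 - <<'E'
from h import *
s=snap('wrist')
for u,v in [(177,192),(275,175),(247,0)]: print(u,v,ray(s,u,v,.01)*1000)
for n in ['scene','side']:
    s=snap(n); w=cloud(s)
    x,y,z=w[...,0],w[...,1],w[...,2]
    m=(z>.02)&(z<.25)&(x>.3)&(x<.95)&(y>-.5)&(y<.6)
    k,l,st,_=cv2.connectedComponentsWithStats(m.astype(np.uint8))
    for i in range(1,k):
        if st[i,4]>25:
            p=w[l==i]*1000; print(n,st[i],p.min(0).round(),p.max(0).round(),np.median(s['img'][l==i],0))
# stop pixels: z between .075 and .17 near
    m=(z>.085)&(z<.175)&(x>.5)&(x<.75)&(y>.2)&(y<.33)
    p=w[m]*1000; print('stop?',len(p)); 
    for a in range(80,180,10):
        q=p[(p[:,2]>=a)&(p[:,2]<a+10)]
        if len(q): print(a,len(q),q.mean(0).round(1),q.min(0).round(),q.max(0).round())
E
```

```text
177 192 [521.64349549 -34.09881223  10.        ]
275 175 [643.91320657 -12.51114743  10.        ]
247 0 [611.96036434 176.94267004  10.        ]
scene [ 356   95   58   77 2431] [486. 321.  20.] [738. 600. 190.] [101.  76.  54.]
scene [264 134  23  19 225] [315. 133.  20.] [384. 240.  38.] [198. 151.  96.]
scene [324 136  17  31 242] [545. 230.  21.] [597. 273. 164.] [87. 82. 78.]
scene [298 151  12  15  99] [481. 157.  20.] [536. 202.  60.] [88. 84. 81.]
scene [412 150  33  50 798] [816. 343.  20.] [947. 599.  49.] [224.5 222.  219. ]
scene [315 159  12  15 108] [555. 173.  20.] [588. 231.  57.] [82.  75.5 69. ]
scene [364 181  34  38 825] [785. 158.  20.] [904. 267. 130.] [57. 56. 53.]
scene [170 187  30  16 261] [ 300. -327.   21.] [ 355. -223.   58.] [144.  75.  91.]
scene [192 210  31  39 450] [ 415. -345.   20.] [ 577. -287.   65.] [177. 106.  56.]
scene [131 217  17  18 162] [ 305. -500.   20.] [ 338. -444.   58.] [210.5 119.  147.5]
scene [326 217  12   9  33] [743.   8.  20.] [786.  45.  26.] [175. 166. 162.]
scene [174 224  25  31 336] [ 423. -422.   20.] [ 537. -366.   64.
[... 1662 characters left out ...]
8] [ 422. -422.   20.] [ 533. -372.   63.] [135.5  95.   61. ]
side [218 278  14  20 156] [ 306. -499.   20.] [ 332. -444.   54.] [227. 162. 190.]
stop? 132
80 7 [572.2 246.3  87.9] [549. 240.  85.] [586. 252.  90.]
90 21 [566.2 247.7  94. ] [543. 242.  90.] [589. 257. 100.]
100 17 [564.  245.  105.9] [545. 237. 100.] [588. 252. 110.]
110 19 [564.2 245.7 115. ] [545. 240. 110.] [586. 254. 119.]
120 22 [565.2 246.6 125. ] [545. 241. 120.] [588. 253. 130.]
130 24 [571.3 249.  134.9] [548. 243. 130.] [593. 260. 140.]
140 3 [586.5 246.4 144.3] [583. 240. 140.] [594. 250. 148.]
150 17 [583.6 248.4 155.5] [578. 232. 151.] [591. 273. 159.]
160 2 [583.5 251.4 161.1] [580. 246. 161.] [587. 257. 161.]
```

```bash
python3 -m crank '[0,-20,50,30,0.08, 0,-40,100,60,0.17, 0,-60,130,80,0.17,0,-60,130,80,0.17]' 40; python3 - <<'E'
from h import *
s=snap('wrist','w1'); np.save('pics/w1.npy',cloud(s)); import pickle; pickle.dump(s,open('w1.pkl','wb'))
E
```

```text
t: 0.95
tcp_pos: [0.5644, 0.1323, 0.3386]
tool_rot: [0.456, 0.541, -0.454, 0.542]
force: [0.4, -1.1, 0.8]
finger_gap: 0.141
```

View pics/w1.png

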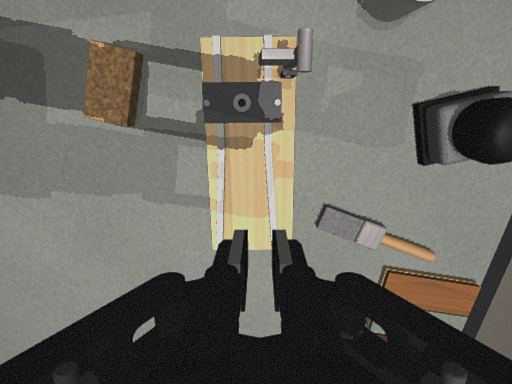

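```bash
python3 - <<'E'
from h import *; import pickle
s=pickle.load(open('w1.pkl','rb'))
P=[(201,38,-57,150),(297,37,73,150),(213,250,-57,-165),(292,249,73,-165)]
A=np.array([ray(s,u,v,.01)[:2]*1000 for u,v,_,_ in P]);B=np.array([[x,y] for _,_,x,y in P],float)
a=A-A.mean(0);b=B-B.mean(0)
th=np.arctan2((b[:,0]*a[:,1]-b[:,1]*a[:,0]).sum(),(a*b).sum());c,sn=np.cos(th),np.sin(th);M=np.array([[c,-sn],[sn,c]])
o=A.mean(0)-M@B.mean(0);print(A.round(1),np.degrees(th),th,o, (A-(B@M.T+o)).round(1))
print('bushing',M.T@(ray(s,241,102,.060)[:2]*1000-o),'expect 0,65')
print('bridge corners',[ (M.T@(ray(s,u,v,.054)[:2]*1000-o)).round(1) for u,v in [(203,82),(281,82),(204,122),(281,122)]],'exp +-50,90/40')
w=cloud(s)*1000; m=(w[...,2]>140)&(w[...,2]<175);m[:, :250]=0;m[150:]=0
p=w[m];print('bar top',len(p),p.mean(0),p.min(0),p.max(0),M.T@(p.mean(0)[:2]-o))
m=(w[...,2]>20)&(w[...,2]<70)&(np.indices(m.shape)[1]<180)&(np.indices(m.shape)[1]>70);q=w[m]; print('sanding',q.min(0),q.max(0))
print('strips edges at rows')
for v in (150,180,200,220,240):
    r=s['img'][v,195:305].astype(int); sat=r.max(1)-r.min(1); 
    cols=np.where((sat<35)&(r.mean(1)>140))[0]+195; print(v,cols)
E
```

```text
[[462.5 272.7]
 [588.6 296. ]
 [518.6 -34.9]
 [644.8 -11.4]] 10.369959101138914 0.1809899296120257 [544.40701347 136.53638704] [[ 1.1 -1.1]
 [-0.6 -1.2]
 [ 0.5  1.2]
 [-1.1  1.2]]
bushing [-2.10785265 66.01620211] expect 0,65
bridge corners [array([-49.3,  90.4]), array([48.2, 89.6]), array([-51. ,  41.6]), array([48.8, 40.7])] exp +-50,90/40
bar top 681 [585.10320612 256.06360216 156.18459172] [576.44145106 237.86413747 140.01021794] [595.81589457 274.61940507 160.27661269] [ 61.54676809 110.24940177]
sanding [318.50351457 141.32312252  20.10242449] [385.28385124 244.01971643  32.11767205]
strips edges at rows
150 [195 196 199 218 219 220 221 222 223 224 265 266 267 268 269 270 271 297
 298 299 302 303 304]
180 [200 204 217 218 219 220 221 222 223 267 268 269 270 271 272 273 295 299
 300 301 302 303 304]
200 [217 218 219 220 221 222 268 269 270 271 272 273 274 296 297]
220 [195 196 197 198 199 200 201 202 203 204 205 206 217 218 219 220 221 222
 270 271 272 273 274 275 296 299 300]
240 [196 197 198 199 201 202 204 205 207 208 209 210 216 217 218 219 220 221
 271]
```

```bash
python3 -m crank '[0,25,45,0,0, 0,50,90,0,0, 0,70,133,0,0, 0,70,133,-60,0, 0,70,133,-120,0, 0,70,133,-175,0, 0,70,133,-184,0]' ; python3 - <<'E'
from h import *
s=snap('scene','s2'); s2=snap('side','d2')
a=cv2.resize(s['img'][115:220,250:390],(400,300));b=cv2.resize(s2['img'][95:205,170:310],(400,300))
cv2.imwrite('pics/c2.png',cv2.hconcat([a,b])[...,::-1])
E
```

```text
t: 1.88
tcp_pos: [0.6322, 0.2608, 0.1462]
tool_rot: [0.453, 0.543, -0.46, 0.538]
force: [-0.2, -0.2, -0.1]
finger_gap: -0.001
```

View pics/c2.png

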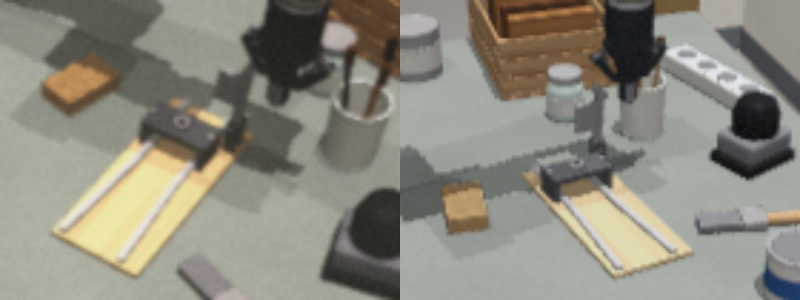

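```bash
python3 -m crank '[0,-15,-3,0,0, 0,-30,-5,0,0, 0,-42,-8,0,0, 0,-54,-10,0,0, 0,-66,-12,0,0, 0,-78,-14,0,0, 0,-90,-16,0,0, 0,-102,-19,0,0, 0,-112,-20,0,0, 0,-112,-20,0,0]' ; python3 - <<'E'
from h import *
s=snap('scene','s3'); s2=snap('side','d3')
a=cv2.resize(s['img'][115:220,250:390],(400,300));b=cv2.resize(s2['img'][95:205,170:310],(400,300))
cv2.imwrite('pics/c3.png',cv2.hconcat([a,b])[...,::-1])
E
```

```text
t: 3.22
tcp_pos: [0.522, 0.243, 0.1523]
tool_rot: [0.455, 0.541, -0.456, 0.54]
force: [0.6, -0.3, 0.0]
finger_gap: 0.0
```

View pics/c3.png

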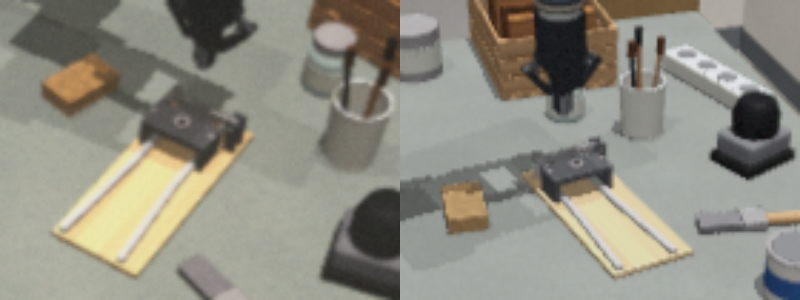

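```bash
python3 -m crank '[0,0,-20,55,0, 0,20,-60,110,0, 0,40,-110,180,0, 0,40,-110,180,0]'; python3 - <<'E'
from h import *
s=snap('wrist','w4'); w=cloud(s)*1000
M=R.from_euler('z',.181).as_matrix()[:2,:2]; o=np.array([544.4,136.5])
j=(w[...,:2]-o)@M
for x0 in range(-55,65,10):
    m=(abs(j[...,0]-x0)<3)&(abs(j[...,1]-110)<(4 if x0>-32 else 15))
    print(x0,m.sum(),np.nanpercentile(w[m][:,2],[50,95]).round(1) if m.any() else '')
E
```

```text
t: 3.82
tcp_pos: [0.5653, 0.1313, 0.3357]
tool_rot: [0.458, 0.539, -0.455, 0.542]
force: [0.5, -0.0, -1.0]
finger_gap: 0.001
-55 2 [9.8 9.8]
-45 127 [57.8 59.4]
-35 146 [50.9 58.9]
-25 34 [58.4 59.7]
-15 35 [58.5 59.8]
-5 35 [58.3 59.9]
5 35 [58.  59.7]
15 33 [58.3 59.9]
25 45 [58.1 60.3]
35 47 [58.3 59.7]
45 52 [57.7 59.8]
55 28 [57.8 60.1]
```

View pics/w4.png

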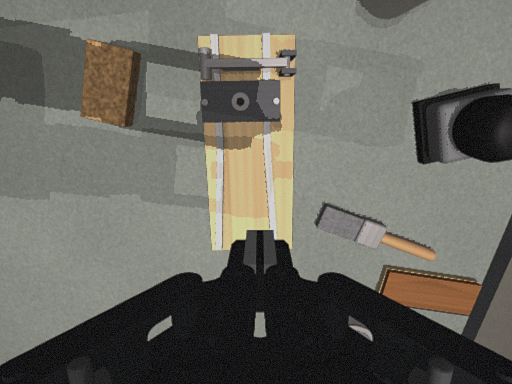

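```bash
python3 -m crank '[0.7,4,-56,0,0.16, 0.7,8,-112,0,0.32, 0.7,12,-168,0,0.48, 0.7,16,-224,0,0.64, 0.7,20,-280,0,0.8, 0.7,24,-336,0,0.96, 0.7,28,-392,0,1.1, 0.7,30,-446,0,1.247, 0.7,30,-446,0,1.247]'; python3 - <<'E'
from h import *
s=snap('wrist','w5'); import pickle; pickle.dump(s,open('w5.pkl','wb'))
w=cloud(s)*1000; x,y,z=w[...,0],w[...,1],w[...,2]
hsv=cv2.cvtColor(s['img'],cv2.COLOR_RGB2HSV)
m=(abs(z-56)<4)&(y>-430)&(y<-270)&(x<600)&(hsv[...,0]<25)&(hsv[...,1]>60)
k,l,st,_=cv2.connectedComponentsWithStats(m.astype(np.uint8))
for i in range(1,k):
    if st[i,4]>100:
        c=cv2.minAreaRect(np.argwhere(l==i)[:,::-1].astype(np.float32)); bp=cv2.boxPoints(c)
        print(st[i],[ray(s,u,v,.056)[:2].round(4)*1000 for u,v in bp],(ray(s,*c[0],.056)*1000).round(1)); print(cv2.minAreaRect(w[l==i][:,:2].astype(np.float32)))
print(manip.sense()['q'])
E
```

```text
t: 5.0
tcp_pos: [0.5928, -0.3173, 0.3308]
tool_rot: [0.056, 0.705, -0.056, 0.705]
force: [-0.3, 0.5, 0.6]
finger_gap: 0.702
[ 240    7   22  140 2716] [array([ 415. , -310.5]), array([ 418.2, -287.6]), array([ 575.7, -308.5]), array([ 572.2, -334.4])] [ 490.5 -309.6   56. ]
((495.114013671875, -310.67364501953125), (24.04067611694336, 159.62303161621094), 81.40769958496094)
[ 173   27   26   96 1905] [array([ 422.7, -392. ]), array([ 425.1, -368.1]), array([ 533.2, -384.2]), array([ 530.7, -410.2])] [ 475.7 -388.2   56. ]
((477.79510498046875, -388.8562927246094), (24.21864128112793, 108.59848022460938), 81.39226531982422)
[-6.54366983e-01  5.27369924e-01  1.21601279e+00  4.50864530e-04
  1.39959658e+00 -2.06761935e+00]
```

View pics/w5.png

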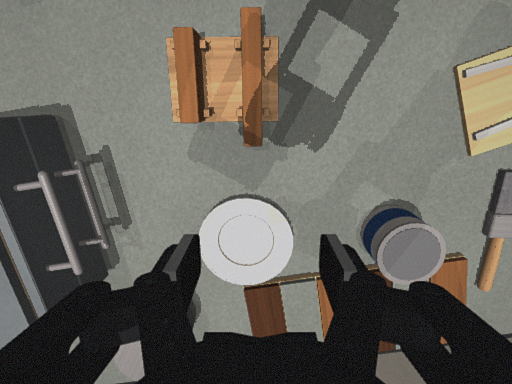

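```bash
python3 -m crank '[0.7,-50,4,-20,0, 0.7,-98,7,-60,0, 0.7,-98,7,-120,0, 0.7,-98,7,-180,0, 0.7,-98,7,-200,0,0.7,-98,7,-200,0,0.7,-98,7,-200,0]'; python3 - <<'E'
from h import *
st=manip.sense();print(st['tcp_pos'],R.from_quat(st['tool_rot']).as_matrix().round(3))
s=snap('wrist','w6')
E
```

```text
t: 5.92
tcp_pos: [0.496, -0.3056, 0.1335]
tool_rot: [0.054, 0.704, -0.054, 0.706]
force: [-0.7, -0.1, -0.2]
finger_gap: 0.7
[ 0.49599058 -0.30560716  0.13345577] [[ 0.002  0.152  0.988]
 [-0.001  0.988 -0.152]
 [-1.    -0.001  0.002]]
```

View pics/w6.png

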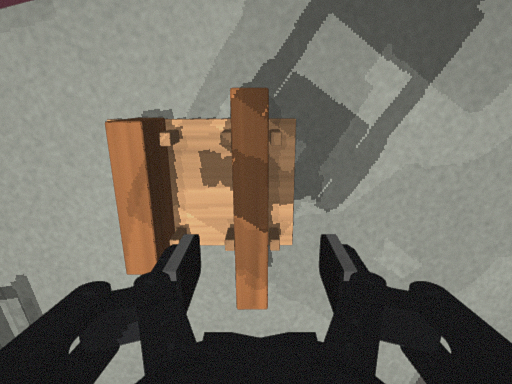

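```bash
python3 -m crank '[0.7,-1,-5,-30,0, 0.7,-1,-5,-60,0, 0.7,-1,-5,-80,0, 0.7,-1,-5,-87,0, 0.7,-1,-5,-87,0, 0,-1,-5,-87,0, 0,-1,-5,-87,0, 0,-1,-5,-87,0, 0,-1,-5,-87,0]' 40
```

```text
t: 7.1
tcp_pos: [0.4945, -0.3114, 0.0464]
tool_rot: [0.054, 0.704, -0.055, 0.706]
force: [-1.1, 0.6, 5.8]
finger_gap: 0.275
```

```bash
python3 -m crank '[0,0,0,30,0, 0,0,0,60,0, 0,2,45,62,0, 0,4,90,60,0, 0,5,130,45,0, 0,5,130,15,0, 0,5,130,0,0, 0,5,130,-4,0, 0,5,130,-6,0, 0,5,130,-6,0]'; python3 - <<'E'
from h import *
s=snap('wrist','w7');s=snap('side','d7')
E
```

```text
t: 8.35
tcp_pos: [0.4989, -0.1815, 0.0404]
tool_rot: [0.055, 0.705, -0.055, 0.705]
force: [-2.2, -0.3, 4.3]
finger_gap: 0.273
```

View pics/d7.png

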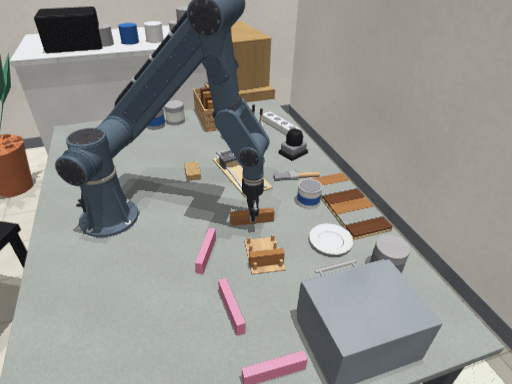

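```bash
python3 -m crank '[0.6,0,0,0,0, 0.6,0,0,0,0, 0.6,0,0,0,0, 0.6,0,0,30,0, 0.6,0,0,58,0, 0,-7,-45,58,0, 0,-7,-45,58,0, 0,-7,-45,40,0, 0,-7,-45,25,0, 0,-7,-45,25,0]'; python3 - <<'E'
from h import *
s=snap('wrist','w8')
E
```

```text
t: 9.7
tcp_pos: [0.491, -0.2248, 0.0628]
tool_rot: [0.055, 0.706, -0.053, 0.704]
force: [0.3, 0.0, -1.0]
finger_gap: 0.001
```

View pics/w8.png

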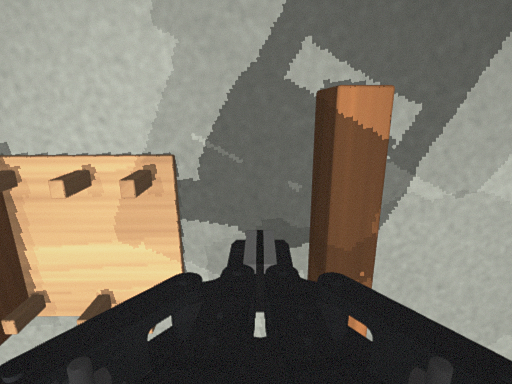

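```bash
python3 -m crank '[0,2,12,0,0, 0,3,18,0,0, 0,4,24,0,0, 0,4,29,0,0, 0,5,34,0,0, 0,6,39,0,0, 0,7,44,0,0, 0,7,48,0,0, 0,7,48,0,0, 0,6,40,20,0]'; python3 - <<'E'
from h import *
s=snap('wrist','w9')
E
```

```text
t: 11.0
tcp_pos: [0.4969, -0.1851, 0.0834]
tool_rot: [0.055, 0.706, -0.053, 0.704]
force: [0.3, -0.8, 0.2]
finger_gap: 0.002
```

View pics/w9.png

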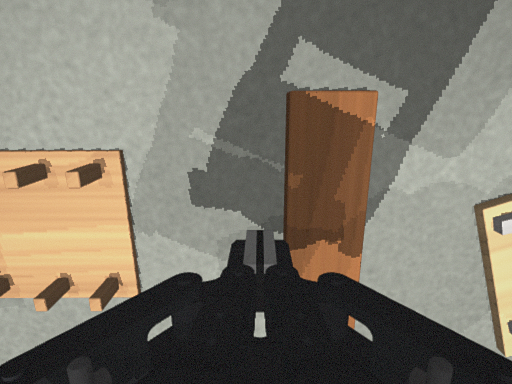

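```bash
python3 -m crank '[0.8,30,0,50,0, 0.8,70,10,100,0, 0.8,110,20,140,0, 0.8,110,20,140,0, 0.8,110,20,140,0]'; python3 - <<'E'
from h import *
print(manip.sense()['tcp_pos'])
s=snap('wrist','w10'); w=cloud(s)*1000; x,y,z=w[...,0],w[...,1],w[...,2]
hsv=cv2.cvtColor(s['img'],cv2.COLOR_RGB2HSV)
m=(abs(z-24)<4)&(y>-240)&(y<-60)&(x<620)&(x>380)&(hsv[...,0]<25)&(hsv[...,1]>60)
k,l,st,_=cv2.connectedComponentsWithStats(m.astype(np.uint8))
for i in range(1,k):
    if st[i,4]>300: print(st[i],np.nanmedian(z[l==i]),cv2.minAreaRect(w[l==i][:,:2].astype(np.float32)))
E
```

```text
t: 11.68
tcp_pos: [0.6067, -0.1655, 0.2232]
tool_rot: [0.054, 0.706, -0.054, 0.704]
force: [-0.9, -0.5, -0.5]
finger_gap: 0.799
[ 0.6067408  -0.16547349  0.22323862]
[ 239    0   54  151 7607] 23.347859064600573 ((515.2147216796875, -144.42469787597656), (49.95625686645508, 139.2649688720703), 81.13422393798828)
```

View pics/w10.png

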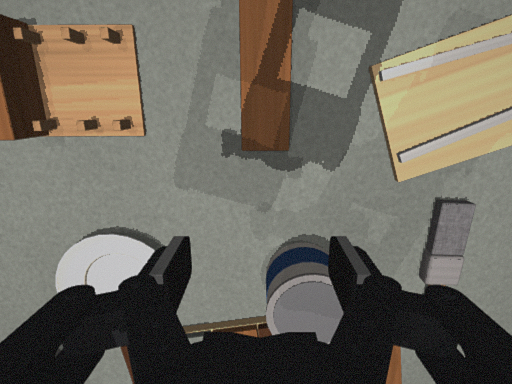

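```bash
python3 - <<'E'
from h import *
s=snap('wrist'); w=cloud(s)*1000; t=manip.sense()
print(t['tcp_pos'],t['finger_gap'])
dark=s['img'].max(-1)<110
for c in (180,345):
    for r in range(225,262,4):
        print(c,r,w[r,c].round(1),s['img'][r,c])
E
```

```text
[ 0.60583562 -0.16561261  0.22224985] 0.8026184225650486
180 225 [ 6.599e+02 -2.700e+02 -4.000e-01] [130 133 127]
180 229 [ 6.649e+02 -2.711e+02 -2.000e-01] [131 133 127]
180 233 [ 6.702e+02 -2.724e+02 -5.000e-01] [140 143 133]
180 237 [ 589.3 -199.5  210. ] [65 66 63]
180 241 [ 589.9 -198.7  213.4] [70 70 70]
180 245 [ 590.  -197.7  217.6] [30 18 26]
180 249 [ 590.  -196.7  221.7] [18 21 17]
180 253 [ 591.3 -196.7  222.9] [12 18 19]
180 257 [ 593.  -197.   223.2] [22 19 23]
180 261 [ 595.3 -197.7  222.3] [19 22 19]
345 225 [ 6.911e+02 -7.280e+01 -6.000e-01] [125 128 118]
345 229 [ 6.962e+02 -7.330e+01 -3.000e-01] [121 124 114]
345 233 [ 7.016e+02 -7.360e+01 -6.000e-01] [117 121 115]
345 237 [ 601.7 -123.3  209.3] [58 56 55]
345 241 [ 601.6 -124.4  213.5] [64 63 63]
345 245 [ 601.6 -125.4  217.2] [61 57 59]
345 249 [ 600.7 -126.8  222.4] [64 59 62]
345 253 [ 600.5 -127.8  226.1] [36 34 38]
345 257 [ 601.5 -128.3  227.6] [21 24 24]
345 261 [ 601.1 -129.2  231.3] [16 20 16]
```

```bash
python3 -m crank '[0.8,-33,9,-40,0, 0.8,-66,17,-80,0, 0.8,-66,17,-130,0, 0.8,-66,17,-145,0, 0.8,-66,17,-145,0, 0.8,-66,17,-145,0]'; python3 - <<'E'
from h import *
print(manip.sense()['tcp_pos'])
s=snap('wrist','w11')
w=cloud(s)*1000; x,y,z=w[...,0],w[...,1],w[...,2]
m=(abs(z-24)<4)&(y>-240)&(y<-60)&(x<620)&(x>380)
k,l,st,_=cv2.connectedComponentsWithStats(m.astype(np.uint8))
for i in range(1,k):
    if st[i,4]>300: print(st[i],np.nanmedian(z[l==i]),cv2.minAreaRect(w[l==i][:,:2].astype(np.float32)))
E
```

```text
t: 12.52
tcp_pos: [0.5432, -0.1497, 0.0805]
tool_rot: [0.054, 0.704, -0.055, 0.706]
force: [0.6, 0.0, -0.3]
finger_gap: 0.799
[ 0.54319103 -0.14968149  0.08054947]
[  211     6    97   275 23629] 23.386687214130536 ((505.208984375, -143.094482421875), (50.35544204711914, 160.68475341796875), 81.25511932373047)
```

View pics/w11.png

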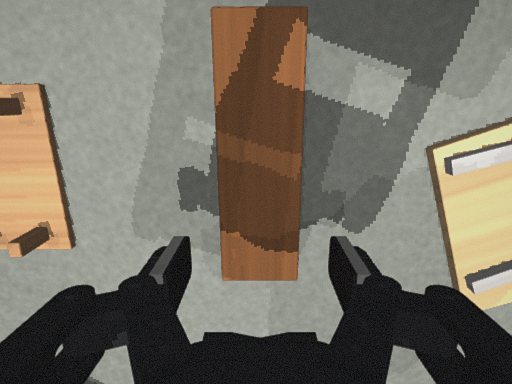

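```bash
python3 -m crank '[0.8,-2,1,-25,0, 0.8,-2,1,-45,0, 0.8,-2,1,-51,0, 0.8,-2,1,-51,0, 0,-2,1,-51,0, 0,-2,1,-51,0, 0,-2,1,-51,0, 0,-2,1,-51,0]' 60
python3 -m crank '[0,0,0,25,0,0,0,0,50,0,0,0,0,70,0,0,0,0,80,0,0,0,0,80,0]'
python3 - <<'E'
from h import *
t=manip.sense();print(t['tcp_pos'],R.from_quat(t['tool_rot']).as_matrix()[:,1])
s=snap('wrist','w12')
w=cloud(s)*1000; x,y,z=w[...,0],w[...,1],w[...,2]
m=(abs(z-104)<8)
k,l,st,_=cv2.connectedComponentsWithStats(m.astype(np.uint8))
for i in range(1,k):
    if st[i,4]>300: print(st[i],np.nanmedian(z[l==i]),cv2.minAreaRect(w[l==i][:,:2].astype(np.float32)))
E
```

```text
t: 13.58
tcp_pos: [0.5409, -0.1485, 0.0297]
tool_rot: [0.054, 0.704, -0.055, 0.706]
force: [-0.7, 0.3, 5.4]
finger_gap: 0.565
t: 14.2
tcp_pos: [0.5402, -0.1481, 0.1088]
tool_rot: [0.054, 0.705, -0.055, 0.705]
force: [-0.0, 0.6, -2.1]
finger_gap: 0.571
[ 0.54021633 -0.14806721  0.10879654] [ 1.53257781e-01  9.88186176e-01 -3.65180593e-04]
[  170     0   179   337 40740] 102.44715499881308 ((507.3667907714844, -141.96347045898438), (76.03934478759766, 147.085205078125), 81.22603607177734)
```

View pics/w12.png

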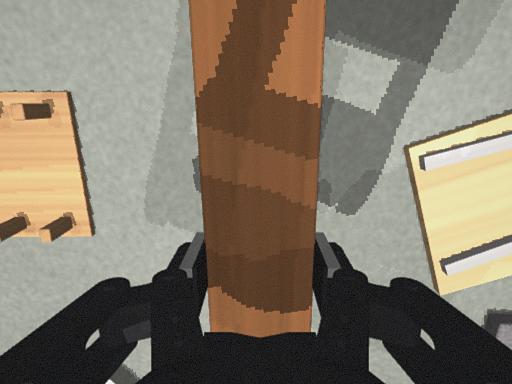

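```bash
python3 -m crank '[0,4,24,5,-0.177, 0,7,48,5,-0.354, 0,10,72,5,-0.531, 0,14,96,5,-0.708, 0,18,120,5,-0.885, 0,22,146,5,-1.062, 0,25,170,5,-1.236, 0,25,170,-20,-1.236, 0,25,170,-30,-1.236, 0,25,170,-30,-1.236]'
python3 - <<'E'
from h import *
t=manip.sense();print(t['tcp_pos'],R.from_quat(t['tool_rot']).as_matrix()[:,1])
s=snap('wrist','w13')
w=cloud(s)*1000; 
M=R.from_euler('z',.181).as_matrix()[:2,:2]; o=np.array([544.4,136.5])
j=(w[...,:2]-o)@M; z=w[...,2]
tp=t['tcp_pos'][2]*1000-6
print('slat z',tp,np.nanmedian(z[100:200,250:262]),np.nanmedian(z[60:90,250:262]),np.nanmedian(z[180:200,250:262]))
for y0 in (-70,-50,-30,-15):
    m=(abs(j[...,1]-y0)<2)&(z>tp-12)&(z<tp+10); a=j[m][:,0]; print(y0,a.min().round(1),a.max().round(1))
m=(z>tp-12)&(z<tp+10)&(abs(j[...,0])<20);print('front y',np.nanpercentile(j[m][:,1],[99,100]))
for y0 in (10,20,30):
    m=(abs(j[...,1]-y0)<2)&(z>14)&(z<22); a=np.sort(j[m][:,0]); print('strip',y0,a[a<0].min().round(1),a[a<0].max().round(1),a[a>0].min().round(1),a[a>0].max().round(1))
E
```

```text
t: 15.5
tcp_pos: [0.5639, 0.0219, 0.0769]
tool_rot: [0.452, 0.544, -0.454, 0.542]
force: [-0.3, -0.3, -1.4]
finger_gap: 0.57
[0.5639296  0.02192123 0.07690677] [ 0.98372162  0.17966904 -0.00328814]
slat z 70.90676544071226 70.59905401249634 70.74783660805431 70.5920481260933
-70 -26.5 23.5
-50 -26.8 23.5
-30 -26.7 23.3
-15 -26.8 23.4
front y [-9.42470262 -8.28263173]Traceback (most recent call last):
  File "<stdin>", line 13, in <module>
    return umr_minimum(a, axis, None, out, keepdims, initial, where)
ValueError: zero-size array to reduction operation minimum which has no identity
```

View pics/w13.png

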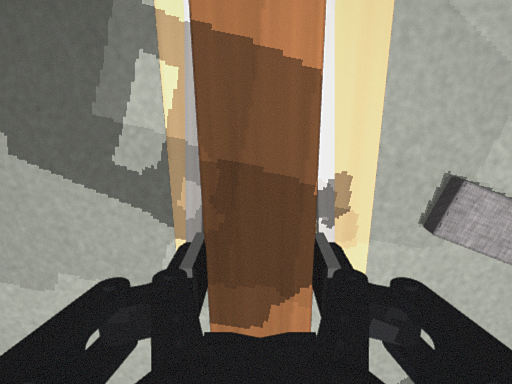

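```bash
python3 - <<'E'
from h import *
s=snap('wrist'); w=cloud(s)*1000
M=R.from_euler('z',.181).as_matrix()[:2,:2]; o=np.array([544.4,136.5])
j=(w[...,:2]-o)@M; z=w[...,2]
for y0 in (-110,-90,-70,-50,-30):
    r=abs(j[...,1]-y0)<1.5
    b=np.sort(j[r&(abs(z-10)<2.5)][:,0]); t=np.sort(j[r&(abs(z-18)<2)][:,0])
    exp=29+max(0,-y0)*10.5/160
    print(y0,'bed',b[[0,-1]].round(1) if len(b) else '','strip',t.min().round(1) if len(t) else '',t[t<0][-1:].round(1),t[t>0][:1].round(1),t.max().round(1) if len(t) else '','outer exp',round(exp+10,1))
E
```

```text
-110 bed [-58.2 115. ] strip -47.0 [-37.6] [35.2] 156.8 outer exp 46.2
-90 bed [-57.9 124.4] strip -46.4 [-36.6] [34.8] 127.5 outer exp 44.9
-70 bed [-58.3  71.2] strip -45.1 [-37.] [34.3] 42.1 outer exp 43.6
-50 bed [-58.3  71.1] strip -43.4 [-36.7] [34.2] 41.0 outer exp 42.3
-30 bed [-57.7  71.5] strip -42.2 [-36.7] [34.3] 39.7 outer exp 41.0
```

```bash
python3 -m crank '[0,0,0,-15,0, 0,0,0,-28,0, 0,0,0,-33,0, 0,0,0,-35,0, 0,0,0,-35,0]'
python3 - <<'E'
from h import *
t=manip.sense();print(t['tcp_pos'],t['force'],t['ft_torque'])
s=snap('wrist','w14');w=cloud(s)*1000
print(np.nanmedian(w[100:200,250:262,2]),np.nanmedian(w[20:40,250:262,2]))
E
```

```text
t: 16.23
tcp_pos: [0.565, 0.022, 0.0432]
tool_rot: [0.453, 0.543, -0.453, 0.543]
force: [0.4, -0.5, -1.0]
finger_gap: 0.57
[0.56503274 0.02203047 0.04323892] [ 0.38478333 -0.45680597 -1.00277224] [-0.03096867  0.02673132 -0.0003843 ]
36.86781873681839 36.875925395308045
```

View pics/w14.png

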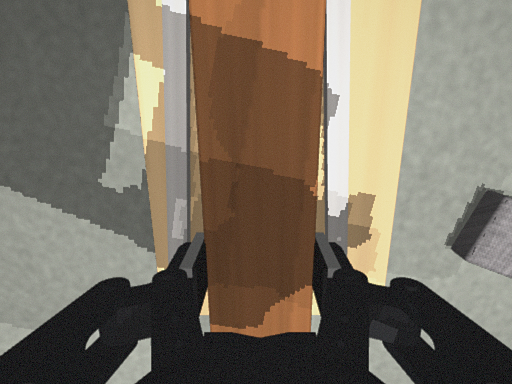

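```bash
python3 -m crank '[0,0,0,-2,0, 0,-2,12,-2,0, 0,-4,24,-2,0, 0,-7,37,-2,0, 0,-9,50,-2,0, 0,-11,62,-2,0, 0,-14,75,-2,0, 0,-16,86,-2,0, 0,-17,94,-2,0, 0,-17,94,-2,0]'
python3 - <<'E'
from h import *
t=manip.sense();print(t['tcp_pos'],t['force'],t['ft_torque'])
s=snap('wrist','w15')
E
```

```text
t: 17.52
tcp_pos: [0.5479, 0.1166, 0.0413]
tool_rot: [0.452, 0.543, -0.453, 0.543]
force: [0.1, 0.4, -1.6]
finger_gap: 0.569
[0.54786053 0.11659325 0.04130526] [ 0.07850718  0.40033629 -1.61581126] [-0.0305785  -0.05738204 -0.00354625]
```

View pics/w15.png

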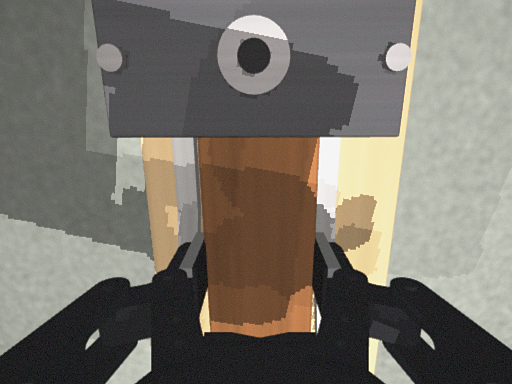

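```bash
python3 -m crank '[0,0,2,-1,0, 0,-1,4,-1,0, 0,-1,6,-1,0, 0,-1,7,-1,0, 0,-1,7,-1,0]'; python3 -m crank '[0,0,1,0,0,0,0,1,0,0]'; python3 -m crank '[0,0,1,0,0,0,0,1,0,0]'
```

```text
t: 18.2
tcp_pos: [0.5471, 0.1231, 0.0404]
tool_rot: [0.453, 0.543, -0.453, 0.543]
force: [0.9, -0.2, -0.5]
finger_gap: 0.568
t: 18.45
tcp_pos: [0.5471, 0.124, 0.0404]
tool_rot: [0.453, 0.543, -0.453, 0.543]
force: [-1.7, -2.1, 0.5]
finger_gap: 0.568
t: 18.7
tcp_pos: [0.5471, 0.125, 0.0404]
tool_rot: [0.453, 0.543, -0.453, 0.543]
force: [0.2, -1.8, 1.0]
finger_gap: 0.57
```

```bash
python3 -m crank '[0,0,1,0,0,0,0,1,0,0]'; python3 -m crank '[0,0,1,0,0,0,0,1,0,0]'; python3 -m crank '[0,0,1,0,0,0,0,1,0,0]'
```

```text
t: 18.95
tcp_pos: [0.5471, 0.1253, 0.0404]
tool_rot: [0.452, 0.543, -0.453, 0.544]
force: [0.1, -4.6, 1.3]
finger_gap: 0.568
t: 19.2
tcp_pos: [0.5472, 0.1253, 0.0404]
tool_rot: [0.452, 0.543, -0.453, 0.544]
force: [-0.6, -8.3, 1.8]
finger_gap: 0.569
t: 19.45
tcp_pos: [0.5473, 0.1255, 0.0404]
tool_rot: [0.451, 0.543, -0.453, 0.544]
force: [-1.1, -12.7, 1.7]
finger_gap: 0.566
```

```bash
python3 -m crank '[0.75,0,0,0,0, 0.75,0,0,0,0, 0.75,0,0,0,0, 0.75,0,0,30,0, 0.75,5,-30,80,0, 0.5,15,-80,130,0, 0,20,-110,160,0, 0,20,-110,180,0,0,20,-110,180,0]'
python3 - <<'E'
from h import *
s=snap('wrist','w16');w=cloud(s)*1000
M=R.from_euler('z',.181).as_matrix()[:2,:2]; o=np.array([544.4,136.5])
j=(w[...,:2]-o)@M; z=w[...,2]
m=(abs(z-34)<4)&(abs(j[...,0]+1.5)<18)&(j[...,1]<42)
print('z',np.nanmedian(z[m]),'rear y',np.percentile(j[m][:,1],[0,1]))
for y0 in (-40,-20,0,20):
    q=(abs(j[...,1]-y0)<2)&(abs(z-34)<4);a=j[q][:,0];print(y0,a.min(),a.max())
m=(abs(j[...,1]-110)<4)&(j[...,0]>-30)&(j[...,0]<50);print('stop z',np.nanpercentile(z[m],[5,50,95]))
q=(z>25)&(z<38)&(j[...,1]>88)&(j[...,1]<112)&(abs(j[...,0])<25);print(q.sum(),j[q].max(0) if q.any() else '')
E
```

```text
t: 20.58
tcp_pos: [0.5679, 0.0178, 0.2219]
tool_rot: [0.454, 0.542, -0.452, 0.544]
force: [0.1, 0.7, -0.1]
finger_gap: -0.001
z 33.399924146561624 rear y [-54.50323911 -53.54092459]
-40 -22.480501192116915 25.710837643641895
-20 -22.928333728045533 26.335366725464723
0 -23.34194630570778 25.8630078610424
20 -23.79410614381456 25.386644250205098
stop z nan
0
  return np.nanmean(a, axis, out=out, keepdims=keepdims)
```

View pics/w16.png

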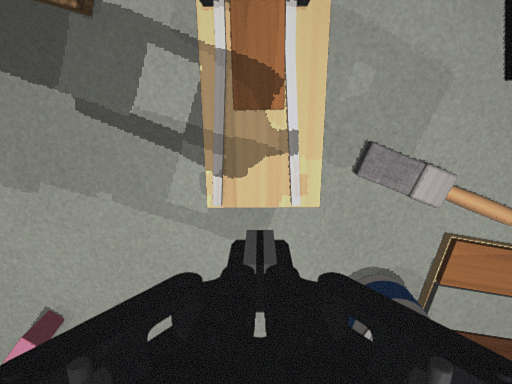

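```bash
python3 -m crank '[0,-3,20,-60,0, 0,-6,30,-120,0, 0,-6,30,-165,0, 0,-6,30,-174,0, 0,-6,30,-174,0, 0,-7,38,-174,0, 0,-8,44,-174,0, 0,-8,48,-174,0, 0,-9,50,-174,0, 0,-9,50,-174,0]'; python3 -m crank '[0,0,2,0,0,0,0,2,0,0]'
```

```text
t: 21.88
tcp_pos: [0.5579, 0.0682, 0.0465]
tool_rot: [0.453, 0.543, -0.453, 0.543]
force: [0.2, 0.4, 0.5]
finger_gap: -0.003
t: 22.12
tcp_pos: [0.558, 0.07, 0.0462]
tool_rot: [0.453, 0.543, -0.453, 0.543]
force: [0.1, -0.0, -1.2]
finger_gap: 0.0
```

```bash
for i in 1 2 3; do python3 -m crank '[0,0,1,0,0,0,0,1,0,0]' | grep -E 'tcp_pos|force'; done
```

```text
tcp_pos: [0.558, 0.071, 0.0462]
force: [-0.9, 0.0, -0.2]
tcp_pos: [0.5582, 0.0715, 0.0463]
force: [0.1, -3.7, -0.3]
tcp_pos: [0.5586, 0.0717, 0.0464]
force: [-0.5, -7.1, -1.1]
```

```bash
python3 -m crank '[0,2,-12,0,0, 0,5,-30,30,0, 0,5,-10,90,0, 0,5,20,150,0, 0,0,60,210,0, 0,0,60,290,0, 0,0,60,290,0]'
python3 - <<'E'
from h import *
s=snap('wrist','w17');w=cloud(s)*1000
M=R.from_euler('z',.181).as_matrix()[:2,:2]; o=np.array([544.4,136.5])
j=(w[...,:2]-o)@M; z=w[...,2]
m=(abs(z-34)<4)&(abs(j[...,0]+1.5)<18)&(j[...,1]<38)
print('z',np.nanmedian(z[m]),'rear y',np.percentile(j[m][:,1],[0,1]))
m=(abs(j[...,1]-110)<4)&(j[...,0]>-30)&(j[...,0]<50);print('stop z',m.sum(),np.nanpercentile(z[m],[5,50,95]))
q=(z>25)&(z<38)&(j[...,1]>88)&(j[...,1]<112)&(abs(j[...,0])<25);print(q.sum(),j[q].max(0) if q.any() else '')
snap('scene','s17')
E
```

```text
t: 23.75
tcp_pos: [0.5587, 0.1341, 0.3405]
tool_rot: [0.454, 0.542, -0.451, 0.545]
force: [0.3, 0.1, 0.0]
finger_gap: 0.002
z 33.34211805294615 rear y [-54.87787764 -53.03715701]
stop z 506 [10.12578931 58.18946117 59.47487379]
439 [ 24.81110828 106.11762547]
```

View pics/w17.png

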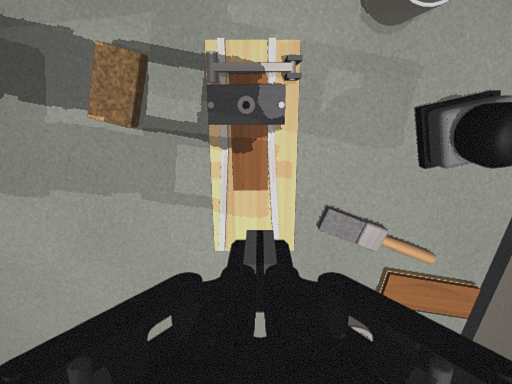

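View pics/s17.png

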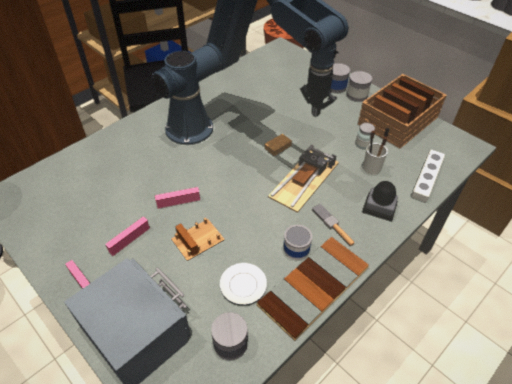

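```bash
python3 -c "
from station import workorder; print(workorder.sign_off())"
```

```text
the job is handed in; nothing more can be done
None
```

The long slat is lying flat in the jig's channel, under the bridge and against the lowered stop. I handed the job in at about 24 s of the 72 s allowed.

**What I did:**
- I pushed the hinged stop over with shut fingers and confirmed from depth that it was down.
- I lifted the long slat from the rack, stood it on the clear table and tipped it flat.
- I regripped it across its width, laid it in the channel mouth and slid it under the bridge until the wrist force rose to about 13 N.
- I let go, then nudged the slat's rear end with shut fingers. The force rose to about 7 N with almost no further movement, so it was seated.

**Last checks:**
- **Stop:** the arm is level, with its top at about z 58–59 mm (59 mm expected).
- **Slat position:** its top is at z 33 mm (34 mm expected). Its ends are at jig y of about −55 and 106 mm (−55 and 105 mm expected).
- **Surroundings:** the short slat is still in the rack, and the other objects look unmoved in the last picture. The gripper is clear of everything.

**Small disagreements:** my jig frame and the later close-up view differed by about 1.5 mm across the channel. After release the slat sat slightly off the centre line, about 1 mm to the hinge side and turned less than 1.5 degrees, which is within the channel's play. The actual contact between slat and stop is partly hidden by the stop arm, so I judged it by force and end position rather than by sight.

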